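# Put the bonsai tools back in their tray

### The arm

A 6-joint arm with a two-finger parallel gripper is mounted at the origin on the work surface. World frame = base frame: x ahead of the robot, y to its left, z up, the work surface at z = 0. Lengths are in mm, angles in degrees, forces in N, time in s.
With the tool pointing down it reaches from about 350 to 850 mm from the base axis. Payload 8.1 kg.
Tool frame: the origin (TCP) lies midway between the tips of the shut fingers; the grasp point (between the pads) lies 19 mm behind it; z points along the fingers, y is the line along which they close (so a half turn about z gives the same grasp; the last joint's range is limited). The gripper opens to 85 mm and grips with 20 to 120 N. Pads are 22 mm wide; open, the fingers measure 114 mm over their backs; the gripper's body (76 mm by 85 mm) begins 54 mm behind the grasp point. The pads swing forward as they close: fully open they stand 13 mm farther back than shut.
Start: joints at [-69.924, 7.471, 85.268, -0, 87.261, -4.893], TCP at [253.301, -543.915, 231.292] pointing down, gripper open.
Joint ranges: [-169.43, 169.43], [-51.17, 129.36], [1.28, 143.12], [-76.62, 256.62], [0, 156.53], [-152.29, 152.29]. Speed limits (degrees/s): [136.94, 136.94, 159.86, 180, 180, 180].

### API

Orientations are given as [roll, pitch, yaw] about the fixed x, y, z axes, in that order (R = Rz(yaw) Ry(pitch) Rx(roll)).
In Python, from bench import sense, snapshot, order, finder gives the robot as it stands.
- The arm moves only by the tool send_rows, never from a script. Its argument "steps" is a list of rows, each a list of 2 entries, a list of its own where there are three numbers: the shift along the world's x, y, z in units of 30 mm (1.0 is 30 mm), then the turn, a rotation vector about the world's x, y, z in rad. In form: [[[dx, dy, dz], [wx, wy, wz]], ...]. A call has 1 to 10 rows; each row is the pose to reach, as a shift and turn from the pose commanded when the call began; what a row does not reach only later rows make up. A row lasts 1/8 s, in which the tool goes at most 62.5 mm and 10.7 degrees, less where a joint would pass 70% of its speed; a pose out of reach is approached as far as the arm can. A call with a gripper value outside its range is refused whole. "fingers" is the closure, from 0 (fully open) to 1 (shut), set as the call begins (left out, the last holds). The fingers move at their own pace and stop on an object; "squeeze" is the grip in N (left out, the last holds). Time passes only in rows, so rows that repeat a pose let the fingers close. It gives the time, the measured TCP pose, the force, the opening and the grip force at its end, in the units of the state.
- sense(): the state, without advancing time (a new reading comes with each control period).
- snapshot(name): name is "side" or "top"; returns a dict with "img" (420x560x3 uint8, red, green, blue), "K" (3x3 intrinsics, pixels), "pose" (4x4, takes a point from camera to world coordinates). Camera axes: x right, y up, looking along -z (the intrinsics and any distortion apply to the point x, -y, -z); pixel columns grow to the right and rows downward; lengths in mm; the calibration is good to about 2 mm. A picture is of the moment at which its call begins. There is no depth.
- order.hand_in(): hands the job in; it is judged then, once.
Trained networks look in the newest picture that a camera, given by its name, has taken for a name from the list of things; names that differ only in an ending like _2 or _b are one class to them, and where a whole thing is asked for, a point or a joint stands for the part that bears it (a point fixed in the world has none). Each returns a list of dicts, best first, with "confidence" (0 to 1); they miss things now and then, are a little off and sometimes report something else, mostly with a low value. They report only what shows in the picture. A call takes as long as a camera call. They do not tell look-alikes from the thing itself.
- finder.find_in(label, camera): "box" ([left, top, width, height] as shares, 0 to 1, of the picture: columns of its width, rows of its height, round what is visible of it).
- finder.trace(label, camera): "mask" (420x560 bool, what is visible of it) and "box" ([left, top, width, height] as shares, 0 to 1, of the picture: columns of its width, rows of its height, round what is visible of it).
- finder.pinpoint(label, camera): "at" ([column, row] as shares, 0 to 1, of the picture: columns of its width, rows of its height: a listed point, or the origin of a listed thing).
The state is a dict: "time": time; "joint_pos": joint angles; "qd": joint speeds; "joint_efforts": joint torques, N m; "tool_pos": TCP position; "tcp_rot": TCP orientation; "ft_force": force on the tool from outside, world axes, zero at the start; "wrist_torque": the same for the moment, N m; "finger_gap": finger opening in mm; "grip_force": force on a finger pad.
Only numpy, scipy, OpenCV 4.12 (cv2) and the standard library are available. Lean on these libraries where they do the work, as an engineer would, in place of code of your own. Each camera call takes 0.05 s, during which the arm holds its last target. There are 200 camera calls.

### The job

Put the four bonsai things away in the bamboo tray, each lying flat on the floor of its own bay: the jin pliers lengthwise in the wide long bay, the root rake lengthwise and tines down in the narrow long bay, the tub of cut paste upright in the wide short bay and the whetstone in the narrow short bay. Set each one down, do not drop it. The table fork and the combination pliers do not belong to the set: leave them where they lie, and do not disturb the pot or the cup stack.

Things in the scene. Friction and masses are not known exactly. Their poses are not given: they have to be found in the camera images.
- tray: Bamboo tray, fixed, 188 (x) by 300 (y) by 24 high; origin: centre of underside. Bay floors 6 above the bench, walls 18 above them, 6-7 thick. Four open bays, inner size x by y and centre (x, y) in its frame: wide long 94 by 200 at (-40, 43); narrow long 74 by 200 at (50, 43); wide short 94 by 80 at (-40, -103); narrow short 74 by 80 at (50, -103). All mm. Long bays run along y.
- jin_pliers: Jin pliers lying flat, bare dark steel, rigid, 148 mm along x: blunt shut jaws to x +66, 24 mm round head at +30, two slim bowed 9 mm bar handles to x -82, at most 42 wide. Origin: underside, near centre of mass, between the handles where they run parallel, 32 mm over their outsides, 9 thick, resting on the bench: grip there across y. z up.
- root_rake: Steel root rake lying tines down, 166 mm along x: three tines at +x (to +82) fanned 39 mm wide and bent down to the bench; small 14 mm wide spatula at -x (to -84). Round 10 mm handle from x -45 to +50, sloping up to the tines. Origin: bench level under mid-handle, near centre of mass; handle axis 12.5 mm above it; grip there across y. z up.
- paste_tub: Small round tub of cut paste, standing upright: white plastic body 44 mm in diameter, ribbed grey screw lid 46 mm in diameter over the top 14 mm, 45 mm high in all. Origin at the centre of its underside, z up.
- whetstone: Small plain grey whetstone, a flat bar 60 mm along x, 22 mm along y, 15 mm high, lying flat. Origin at the centre of its underside, z up.
- table_fork: Look-alike to be left: a flat steel table fork with four straight tines, 169 mm long along x (tines at +x), 23 mm wide at the head, 4 mm thick. Origin on its underside, near the middle.
- combination_pliers: Look-alike to be left: household combination pliers lying flat, 160 mm along x, bigger than the jin pliers: square bright steel jaws at +x, 29 mm head, thick black rubber-sleeved handles (14 mm round) 51 mm over all, 15 mm high. Origin on the underside, between the handles near the head.
- pot: Bystander: round terracotta-coloured ceramic bonsai pot on three small feet, rim 114 mm in diameter, 64 mm high, loose. Origin at the centre of its underside.
- cup_stack: Bystander: stack of clear plastic cups, one loose piece, 81 mm in diameter at the rims, 119 mm high, very light. Origin at the centre of its underside.
- vise: Bystander, fixed to the bench: small black aluminium vise on a round 84 mm base with a clamping lever toward its +y (knob 93 mm from the centre), jaws on a ball joint, about 120 mm high, its screw handle reaching 65 mm toward its -x. Origin at the centre of its underside.
There are look-alikes about, which are no part of the job. Leave any orange or yellow look-alike of the jin_pliers alone.

How it is judged:
By the outcome, as a careful person would: the job done as asked, in the order asked, and still so for the second after the job is handed in, with the robot touching nothing.
It also fails if it takes over 112 s, if anything falls off the work surface, if the arm or the gripper's body presses on something with over 40 N, if the wrist force passes 120 N, or if a joint passes its speed limit or range.

## Working session

There is one attempt and no reset: what is moved stays moved. The work goes in short steps, Python scripts to look and compute and a tool call to move; the robot and the scene stay as the last step left them, time stands still between calls to the robot, and variables do not carry over. Pictures are saved under pics/ and viewed, at most 14 in all, crops included, and the job is handed in when it is done.

Besides the shell and the picture viewer there is one more tool, called after "Call:" as name(argument=value, ...), one argument or row to a line, values as JSON. send_rows: Moves the arm, as the interface text tells. Its arguments: {"type":"object","properties":{"steps":{"type":"array"},"fingers":{"type":"number"},"squeeze":{"type":"number"}},"required":["steps"]}

```bash
ls; mkdir -p pics; cat > h.py <<'E'
import numpy as np, cv2
from bench import sense, snapshot, order, finder
def snap(n,save=None):
    s=snapshot(n)
    if save: cv2.imwrite('pics/'+save+'.png',s['img'][:,:,::-1])
    return s
E
python3 - <<'E'
from h import *
for n in('top','side'):
    s=snap(n,n+'0'); print(n,s['K'],s['pose'].round(3),[k for k in s])
    for l in['tray','jin_pliers','root_rake','paste_tub','whetstone','table_fork','combination_pliers','pot','cup_stack','vise']:
        print(l,[(np.round(np.array(d['at'])*[560,420],1),round(d['confidence'],2)) for d in finder.pinpoint(l,n)][:4])
print(sense())
E
```

```text
pics
top [[525.4679012    0.         278.11123046]
 [  0.         525.4679012  213.17290584]
 [  0.           0.           1.        ]] [[-1.100000e-02  9.910000e-01 -1.330000e-01  3.614160e+02]
 [-1.000000e+00 -1.300000e-02 -1.700000e-02 -1.731940e+02]
 [-1.900000e-02  1.330000e-01  9.910000e-01  1.362193e+03]
 [ 0.000000e+00  0.000000e+00  0.000000e+00  1.000000e+00]] ['img', 'K', 'pose']
tray [(array([118. , 224.9]), 0.81)]
jin_pliers [(array([306.3, 245.9]), 0.92), (array([318.6, 306.5]), 0.86), (array([474.8, 206.2]), 0.85), (array([450.2, 288.9]), 0.69)]
root_rake [(array([231.3, 186.3]), 0.49)]
paste_tub [(array([305.8, 189.2]), 0.61)]
whetstone [(array([374.4, 213.1]), 0.58)]
table_fork [(array([381.7, 251.8]), 0.67)]
combination_pliers [(array([354.6, 142.5]), 0.57), (array([233.5, 251.8]), 0.55)]
pot [(array([350.9, 143.2]), 0.57)]
cup_stack [(array([290.8, 126.7]), 0.92)]
vise [(array([217.3, 134.4]), 0.66)]
side [[462.80634786   0.         281.77948467]
 [  0.         462.80634786 212.73955838]
 [  0.           0.           1.        ]] [[-9.99000e-01  1.70000e-02 -5.0000
[... 736 characters left out ...]
 0.78)]
{'time': 1.1, 'joint_pos': array([-6.99243045e+01,  7.47301747e+00,  8.52667971e+01,  5.49481842e-04,
        8.72586244e+01, -4.89510703e+00]), 'qd': array([-0.05609359,  0.02183851,  0.0234432 ,  0.02635323,  0.00429365,
       -0.12096442]), 'joint_efforts': array([ 9.26637840e-04, -5.69330120e+01, -5.00872064e+01,  1.18633207e-04,
        1.51676486e-03,  4.21412835e-05]), 'tool_pos': array([ 253.30692085, -543.93687958,  231.28252923]), 'tcp_rot': array([ 1.79998398e+02, -4.13650875e-04,  2.49707763e+01]), 'ft_force': array([-0.26801036,  0.04350054,  0.99468925]), 'wrist_torque': array([ 0.03150463, -0.00780701, -0.02636556]), 'grip_force': 0.0, 'finger_gap': 85.20119753102595}
```

View pictures.

View pics/top0.png

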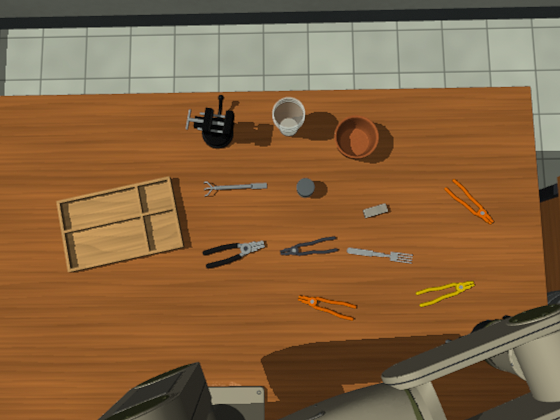

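View pics/side0.png

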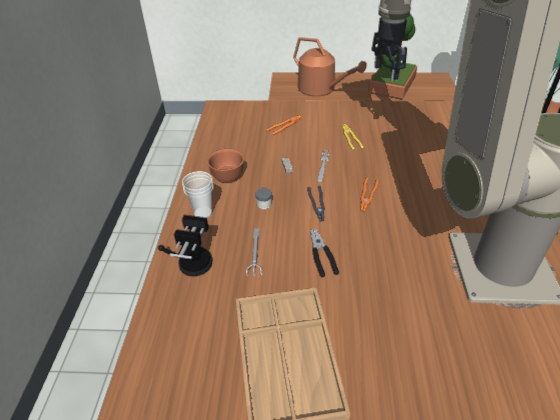

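```bash
python3 - <<'E'
import cv2
t=cv2.imread('pics/top0.png'); s=cv2.imread('pics/side0.png')
cv2.imwrite('pics/tc.png',cv2.resize(t[165:275,195:395],None,fx=4,fy=4,interpolation=cv2.INTER_CUBIC))
cv2.imwrite('pics/sc.png',cv2.resize(s[145:285,220:360],None,fx=4.28,fy=4.28,interpolation=cv2.INTER_CUBIC))
E
python3 - <<'E'
from h import *
out={}
for n in('top','side'):
    s=snap(n); out[n+'K']=s['K'];out[n+'P']=s['pose'];out[n+'img']=s['img']
    for l in['tray','jin_pliers','root_rake','paste_tub','whetstone']:
        for i,d in enumerate(finder.trace(l,n)[:4]):
            m=d['mask']; v,u=np.nonzero(m); c=cv2.minAreaRect(np.c_[u,v].astype(np.float32))
            print(n,l,i,round(d['confidence'],2),m.sum(),'cen',u.mean().round(1),v.mean().round(1),'rect',np.round(c[0],1),np.round(c[1],1),round(c[2],1), 'col',s['img'][m].mean(0).round())
            out[f'{n}_{l}_{i}']=m
np.savez('m0.npz',**out)
E
```

```text
top tray 0 0.87 8611 cen 119.7 224.3 rect [119.8 224.5] [ 74.1 119.6] 78.2 col [163. 126.  75.]
top jin_pliers 0 0.72 423 cen 470.4 202.6 rect [471.6 202.1] [56.6 16.1] 37.9 col [186.  89.   6.]
top jin_pliers 1 0.71 268 cen 449.6 288.5 rect [445.7 290.1] [14.5 54.4] 71.6 col [184. 156.   8.]
top jin_pliers 2 0.67 426 cen 307.2 248.1 rect [308.  248.2] [15.9 56.9] 80.5 col [66. 59. 56.]
top jin_pliers 3 0.6 378 cen 324.0 305.1 rect [326.  306.4] [56.8 15.7] 12.7 col [186.  89.   6.]
top root_rake 0 0.74 267 cen 237.0 186.9 rect [235.6 186.7] [ 9.7 60.8] 82.9 col [117. 116. 110.]
top paste_tub 0 0.59 293 cen 305.5 187.6 rect [306.  187.5] [19. 18.] 90.0 col [85. 88. 85.]
top whetstone 0 0.74 213 cen 375.2 210.7 rect [375.1 210.6] [ 9.1 23.8] 73.6 col [135. 131. 116.]
top whetstone 1 0.22 1312 cen 215.3 126.2 rect [213.6 126.3] [46.5 49. ] 59.0 col [31. 29. 26.]
side tray 0 0.39 463 cen 321.5 253.3 rect [320.8 252.8] [48.8 19.1] 68.2 col [82. 80. 79.]
side jin_pliers 0 0.72 170 cen 350.2 135.6 rect [350.  137.3] [28.4 10.8] 53.1 col [194. 168.  79.]
side jin_pliers 1 0.61 271 cen 317.4 202.5 rect [318.1 201.9] [34.8 14.2] 71.6 col [93. 83. 80.]
side jin_pliers 2 0.57 191 cen 284.1 123.7 rect [283.5 124. ] [ 8.5 36.7] 63.4 col [203. 120.  67.]
side jin_pliers 3 0.46 253 cen 366.5 194.6 rect [366.6 194.4] [14.  33.6] 16.7 col [190. 112.  64.]
side root_rake 0 0.65 186 cen 254.7 248.6 rect [254.5 248. ] [ 6.2 38.1] 2.0 col [141. 136. 133.]
side paste_tub 0 0.86 291 cen 263.0 197.6 rect [262.9 197.9] [20.7 15.4] 84.3 col [129. 131. 129.]
side whetstone 0 0.52 107 cen 286.9 165.6 rect [286.9 165.2] [14.9  7.8] 68.2 col [155. 149. 142.]
```

View pics/tc.png

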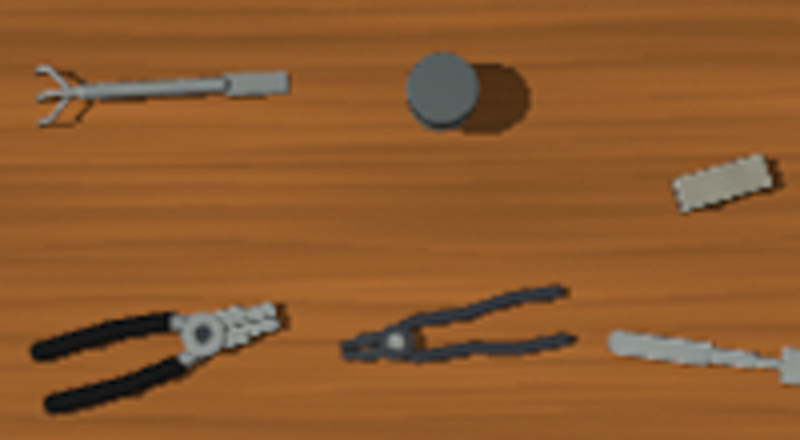

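View pics/sc.png

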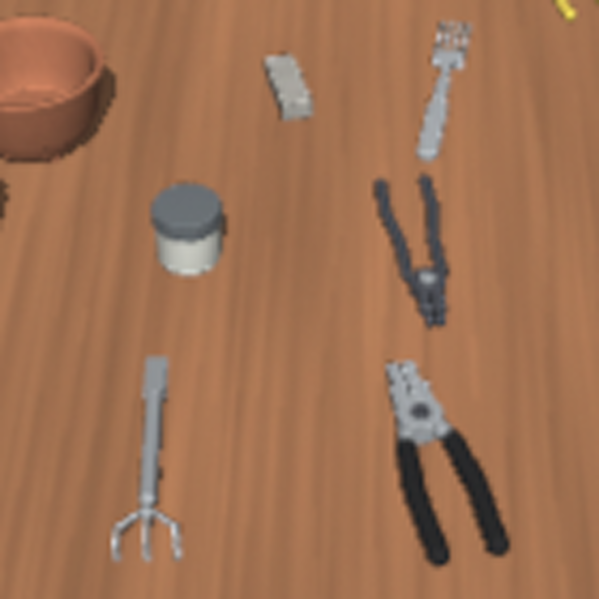

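```bash
cat >> h.py <<'E'
_d=None
def cam(n):
    global _d
    if _d is None: _d=np.load('m0.npz')
    return _d[n+'K'],_d[n+'P']
def ray(n,uv):
    K,P=cam(n); c=np.linalg.inv(K)@[uv[0],uv[1],1]; return P[:3,3],P[:3,:3]@(c*[1,-1,-1])
def atz(n,uv,z):
    o,d=ray(n,uv); return o+d*(z-o[2])/d[2]
def tri(a,b):
    o1,d1=ray('top',a);o2,d2=ray('side',b)
    t=np.linalg.lstsq(np.c_[d1,-d2],o2-o1,rcond=None)[0]
    p,q=o1+t[0]*d1,o2+t[1]*d2; return (p+q)/2,np.linalg.norm(p-q)
def proj(n,X):
    K,P=cam(n); c=(np.linalg.inv(P)@np.r_[X,1])[:3]*[1,-1,-1]; u=K@c; return u[:2]/u[2]
E
python3 - <<'E'
from h import *
t=cv2.imread('pics/top0.png'); s=cv2.imread('pics/side0.png')
a=cv2.resize(t[170:280,50:190],None,fx=2.8,fy=2.8,interpolation=cv2.INTER_CUBIC)
b=cv2.resize(s[280:420,228:350],None,fx=3.2,fy=3.2,interpolation=cv2.INTER_CUBIC)
im=np.zeros((450,790,3),np.uint8); im[:308,:392]=a; im[:448,400:790]=b[:,:390]; cv2.imwrite('pics/tray.png',im)
T=lambda x,y:((x+.5)/4-.5+195,(y+.5)/4-.5+165)
S=lambda x,y:((x+.5)/4.28-.5+220,(y+.5)/4.28-.5+145)
for n,a,b in[('rake spat end',(290,83),(155,358)),('rake joint',(228,87),(152,397)),('rake tinebase',(80,91),(148,500)),('rake tine end',(40,96),(147,556)),
 ('tub lid',(442,89),(187,207)),('stone',(721,182),(287,83)),('jaw',(343,350),(436,322)),('pivot',(397,341),(430,282)),('hL',(565,291),(380,184)),('hR',(572,339),(426,179))]:
    p,g=tri(T(*a),S(*b)); print(n,p.round(1),round(g,1))
for a in[(676,184),(768,156),(773,184),(683,211)]: print('stone',atz('top',T(*a),15).round(1))
E
```

```text
rake spat end [ 619.5 -121.    -1.2] 2.0
rake joint [616.9 -80.5   4.6] 3.0
rake tinebase [611.5  15.2  17.3] 0.6
rake tine end [610.9  43.9   1.5] 1.6
tub lid [ 605.3 -219.5   42.1] 0.5
stone [ 547.3 -399.9   10.7] 0.3
jaw [ 441.7 -153.9    3.9] 0.4
pivot [ 446.  -188.8    7.1] 2.1
hL [ 478.5 -298.4   -0.6] 0.4
hR [ 446.8 -301.9    1.7] 1.1
stone [ 545.6 -370.2   15. ]
stone [ 563.1 -430.    15. ]
stone [ 544.8 -432.6   15. ]
stone [ 528.  -374.1   15. ]
```

View pics/tray.png

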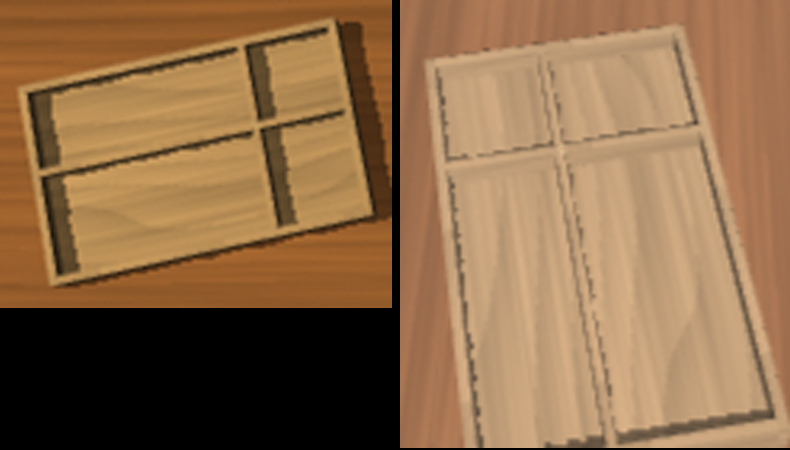

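```bash
python3 - <<'E'
from h import *
T=lambda x,y:((x+.5)/2.8-.5+50,(y+.5)/2.8-.5+170)
S=lambda x,y:((x+.5)/3.2-.5+228,(y+.5)/3.2-.5+280)
for a,b in[((336,19),(27,60)),((376,214),(284,26)),((258,129),(158,152))]:
    p,g=tri(T(*a),S(*b)); print(p.round(1),round(g,1))
C=np.array([atz('top',T(*a),24)[:2] for a in[(20,89),(336,19),(376,214),(53,286)]]); print(C.round(1))
L=np.array([[94,150],[94,-150],[-94,-150],[-94,150]],float)
M,_=cv2.estimateAffinePartial2D(L,C); print(M, np.hypot(M[0,0],M[1,0]))
th=np.arctan2(M[1,0],M[0,0]); c=C.mean(0); R=np.array([[np.cos(th),-np.sin(th)],[np.sin(th),np.cos(th)]])
print('yaw',np.degrees(th),'c',c)
print('resid',(C-(L@R.T+c)).round(1))
for n,p in dict(wl=(-40,43),nl=(50,43),ws=(-40,-103),ns=(50,-103)).items(): print(n,(R@p+c).round(1),np.hypot(*(R@p+c)).round())
print('cross',(R@(9.5,-60)+c).round(1))
# pliers model: check poses
for n,pts in dict(pl=[(441.7,-153.9),(446,-188.8),(462.6,-300.1)],rk=[(619.5,-121),(616.9,-80.5),(611.5,15.2),(610.9,43.9)]).items():
    p=np.array(pts); d=p[0]-p[-1]; d=d if n=='pl' else -d; print(n,np.degrees(np.arctan2(d[1],d[0])),np.hypot(*d))
E
```

```text
[641.7 132.4  21.2] 0.2
[458.5  93.4  18.2] 2.1
[541.7 204.   17.6] 4.0
[[579.3 425.2]
 [641.1 131.8]
 [459.1  92.1]
 [397.1 386.6]]
[[ 9.76671493e-01 -2.06825124e-01  5.19115173e+02]
 [ 2.06825124e-01  9.76671493e-01  2.58929739e+02]] 0.9983305249601554
yaw 11.956616405398957 c [519.11516083 258.92973721]
resid [[-0.7  0. ]
 [-1.1  0.1]
 [ 0.8 -0.6]
 [ 1.   0.4]]
wl [471.1 292.7] 555.0
nl [559.1 311.4] 640.0
ws [501.3 149.9] 523.0
ns [589.4 168.5] 613.0
cross [540.8 202.2]
pl 98.13558887903754 147.68632299573312
rk 92.98543172140997 165.12410484238816
```

Call:
send_rows(
  steps=[
    [[6.59,10.82,-4.38],[0,0,1.28]],
    [[6.59,10.82,-4.38],[0,0,1.28]],
    [[6.59,10.82,-4.38],[0,0,1.28]],
    [[6.59,10.82,-4.38],[0,0,1.28]],
    [[6.59,10.82,-4.38],[0,0,1.28]],
    [[6.59,10.82,-4.38],[0,0,1.28]],
    [[6.59,10.82,-4.38],[0,0,1.28]],
    [[6.59,10.82,-4.38],[0,0,1.28]],
    [[6.59,10.82,-4.38],[0,0,1.28]],
    [[6.59,10.82,-4.38],[0,0,1.28]],
  ],
  fingers=0,
  squeeze=40,
)

```text
time: 2.95
tool_pos: [450.9, -220.6, 100.5]
tcp_rot: [180.0, 0.1, 98.1]
ft_force: [-0.1, -1.0, 0.5]
finger_gap: 85.6
grip_force: 0.0
```

Call:
send_rows(
  steps=[
    [[0,0,-1.5],[0,0,0]],
    [[0,0,-2.5],[0,0,0]],
    [[0,0,-3.0],[0,0,0]],
    [[0,0,-3.25],[0,0,0]],
    [[0,0,-3.25],[0,0,0]],
    [[0,0,-3.25],[0,0,0]],
  ],
)

```text
time: 3.7
tool_pos: [451.9, -220.0, 3.6]
tcp_rot: [179.9, 0.1, 98.3]
ft_force: [0.8, -0.2, -0.0]
finger_gap: 85.4
grip_force: 0.0
```

Call:
send_rows(
  steps=[
    [[0,0,0],[0,0,0]],
    [[0,0,0],[0,0,0]],
    [[0,0,0],[0,0,0]],
    [[0,0,0],[0,0,0]],
    [[0,0,0],[0,0,0]],
    [[0,0,0],[0,0,0]],
    [[0,0,0],[0,0,0]],
    [[0,0,0],[0,0,0]],
  ],
  fingers=1,
  squeeze=50,
)

```text
time: 4.7
tool_pos: [451.4, -219.5, 3.0]
tcp_rot: [180.0, 0.0, 98.3]
ft_force: [-1.9, 1.1, 4.9]
finger_gap: 29.4
grip_force: 49.0
```

Call:
send_rows(
  steps=[
    [[0,0,0.5],[0,0,0]],
    [[0,0,1.5],[0,0,0]],
    [[0,0,3.3],[0,0,0]],
    [[0,0,3.3],[0,0,0]],
    [[0,0,3.3],[0,0,0]],
  ],
)

```text
time: 5.32
tool_pos: [451.0, -219.3, 101.8]
tcp_rot: [180.0, 0.0, 98.3]
ft_force: [0.4, -0.4, -2.3]
finger_gap: 29.4
grip_force: 50.0
```

```bash
python3 - <<'E'
from h import *
s=snap('side');t=snap('top')
print(sense()['finger_gap'],sense()['grip_force'],sense()['ft_force'],sense()['tool_pos'])
a=cv2.resize(s['img'][100:260,240:400],None,fx=2.5,fy=2.5,interpolation=cv2.INTER_CUBIC)
b=cv2.resize(t['img'][180:340,220:380],None,fx=2.5,fy=2.5,interpolation=cv2.INTER_CUBIC)
cv2.imwrite('pics/g1.png',np.hstack([a,b])[:,:,::-1])
E
```

```text
29.317463430392365 50.019593238830566 [ 0.52632971  0.78708715 -2.15560516] [ 449.94362341 -218.65046047  100.08279238]
```

View pics/g1.png

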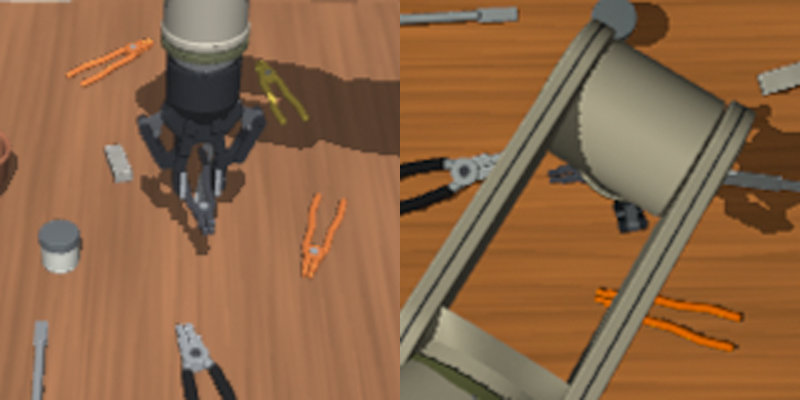

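```bash
python3 - <<'E'
from h import *
S=lambda x,y:((x+.5)/2.5-.5+240,(y+.5)/2.5-.5+100)
T=lambda x,y:((x-400+.5)/2.5-.5+220,(y+.5)/2.5-.5+180)
print(tri(T(551,178),S(209,232)))
# predict jaw tip for flat
p,g=tri((280.4,252.1),(321.5,219.8)); print(p,g)
q=p+[-.7,-.2,98.5]; print(proj('top',q),proj('side',q),'measured',T(551,178),S(209,232))
E
```

```text
(array([ 439.66495133, -154.78415213,  101.34356786]), np.float64(1.1866617441829845))
[ 441.69438015 -154.01135274    3.99613888] 0.5395593735612098
[279.86888807 250.07098349] [323.03670406 192.32345277] measured (280.1, 250.9) (323.3, 192.5)
```

Call:
send_rows(
  steps=[
    [[0.05,1.5,0],[0,0,0]],
    [[0.15,3.5,0],[0,0,0.01]],
    [[0.25,5.5,0],[0,0,0.02]],
    [[0.3,7.5,0],[0,0,0.03]],
    [[0.35,9.5,0],[0,0,0.04]],
    [[0.4,11.5,0],[0,0,0.05]],
    [[0.5,13.5,0],[0,0,0.065]],
    [[0.55,15.5,0],[0,0,0.065]],
    [[0.61,16.8,0],[0,0,0.065]],
    [[0.61,17.33,0],[0,0,0.065]],
  ],
)

```text
time: 6.68
tool_pos: [467.9, 302.1, 99.6]
tcp_rot: [-179.8, 0.0, 102.2]
ft_force: [0.3, -0.9, -1.5]
finger_gap: 29.3
grip_force: 49.9
```

Call:
send_rows(
  steps=[
    [[0,0,0],[0,0,0]],
    [[0,0,-0.8],[0,0,0]],
    [[0,0,-1.6],[0,0,0]],
    [[0,0,-2.3],[0,0,0]],
    [[0,0,-2.7],[0,0,0]],
    [[0,0,-2.9],[0,0,0]],
    [[0,0,-2.9],[0,0,0]],
    [[0,0,-2.9],[0,0,0]],
  ],
)

```text
time: 7.68
tool_pos: [470.0, 300.8, 15.3]
tcp_rot: [179.9, -0.0, 102.0]
ft_force: [-0.0, -0.7, -0.9]
finger_gap: 29.1
grip_force: 49.9
```

Call:
send_rows(
  steps=[
    [[0,0,-0.08],[0,0,0]],
    [[0,0,-0.13],[0,0,0]],
    [[0,0,-0.17],[0,0,0]],
    [[0,0,-0.19],[0,0,0]],
    [[0,0,-0.19],[0,0,0]],
  ],
)

```text
time: 8.3
tool_pos: [469.4, 300.7, 9.1]
tcp_rot: [180.0, -0.0, 102.0]
ft_force: [-2.2, -2.0, 5.2]
finger_gap: 29.3
grip_force: 50.5
```

Call:
send_rows(
  steps=[
    [[0,0,0],[0,0,0]],
    [[0,0,0],[0,0,0]],
    [[0,0,0],[0,0,0]],
    [[0,0,0],[0,0,0]],
  ],
  fingers=0.48,
)

```text
time: 8.8
tool_pos: [469.3, 300.6, 8.6]
tcp_rot: [-180.0, -0.0, 102.0]
ft_force: [-0.9, 0.1, 0.2]
finger_gap: 44.6
grip_force: 0.0
```

Call:
send_rows(
  steps=[
    [[0,0,0.5],[0,0,0]],
    [[0,0,1.5],[0,0,0]],
    [[0,0,3.3],[0,0,0]],
    [[0,0,3.6],[0,0,0]],
    [[0,0,3.6],[0,0,0]],
  ],
)

```text
time: 9.43
tool_pos: [470.2, 301.0, 118.4]
tcp_rot: [179.8, -0.0, 102.0]
ft_force: [0.1, 0.5, 0.4]
finger_gap: 44.5
grip_force: 0.0
```

Call:
send_rows(
  steps=[
    [[4.85,-11.27,-0.5],[0,0,-0.157]],
    [[4.85,-11.27,-0.5],[0,0,-0.157]],
    [[4.85,-11.27,-0.5],[0,0,-0.157]],
    [[4.85,-11.27,-0.5],[0,0,-0.157]],
    [[4.85,-11.27,-0.5],[0,0,-0.157]],
    [[4.85,-11.27,-0.5],[0,0,-0.157]],
    [[4.85,-11.27,-0.5],[0,0,-0.157]],
    [[4.85,-11.27,-0.5],[0,0,-0.157]],
    [[4.85,-11.27,-0.5],[0,0,-0.157]],
  ],
  fingers=0.2,
)

```text
time: 10.55
tool_pos: [613.9, -36.2, 100.8]
tcp_rot: [-179.9, -0.0, 93.1]
ft_force: [1.1, 0.2, -0.3]
finger_gap: 68.1
grip_force: 0.0
```

```bash
python3 - <<'E'
from h import *
s=snap('side','s2');t=snap('top')
print(sense()['tool_pos'])
a=cv2.resize(s['img'][180:300,200:320],None,fx=3,fy=3,interpolation=cv2.INTER_CUBIC)
b=cv2.resize(t['img'][160:290,45:195],None,fx=2.9,fy=2.9,interpolation=cv2.INTER_CUBIC)
im=np.zeros((378,800,3),np.uint8); im[:360,:360]=a; im[:377,362:797]=b
cv2.imwrite('pics/g2.png',im[:,:,::-1])
E
```

```text
[614.36552141 -36.15857205 101.4401354 ]
```

View pics/g2.png

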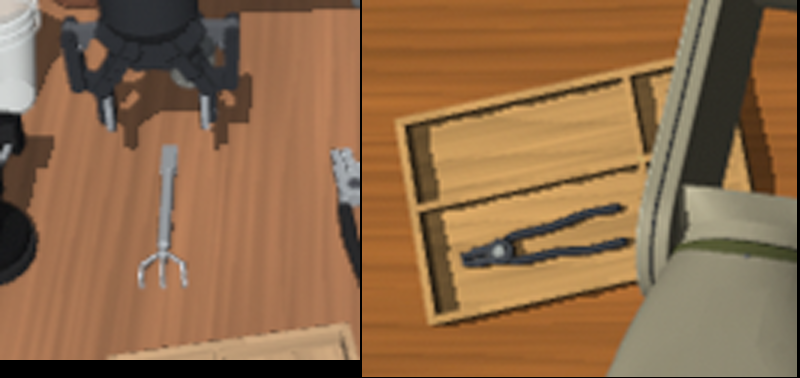

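Call:
send_rows(
  steps=[
    [[0,0,-1.5],[0,0,0]],
    [[0,0,-2.5],[0,0,0]],
    [[0,0,-3.0],[0,0,0]],
    [[0,0,-3.27],[0,0,0]],
    [[0,0,-3.27],[0,0,0]],
    [[0,0,-3.27],[0,0,0]],
  ],
)

```text
time: 11.4
tool_pos: [615.9, -37.6, 5.1]
tcp_rot: [179.9, 0.0, 93.0]
ft_force: [0.4, 0.9, 1.2]
finger_gap: 68.5
grip_force: 0.0
```

Call:
send_rows(
  steps=[
    [[0,0,0],[0,0,0]],
    [[0,0,0],[0,0,0]],
    [[0,0,0],[0,0,0]],
    [[0,0,0],[0,0,0]],
    [[0,0,0],[0,0,0]],
    [[0,0,0],[0,0,0]],
    [[0,0,0],[0,0,0]],
    [[0,0,0],[0,0,0]],
  ],
  fingers=1,
  squeeze=50,
)

```text
time: 12.4
tool_pos: [614.9, -37.6, 3.8]
tcp_rot: [180.0, 0.0, 93.0]
ft_force: [-2.7, 0.0, 4.0]
finger_gap: 8.1
grip_force: 48.9
```

Call:
send_rows(
  steps=[
    [[0,0,0.5],[0,0,0]],
    [[0,0,1.5],[0,0,0]],
    [[0,0,3.3],[0,0,0]],
    [[0,0,3.3],[0,0,0]],
    [[0,0,3.3],[0,0,0]],
  ],
)

```text
time: 13.02
tool_pos: [615.0, -37.5, 103.1]
tcp_rot: [179.9, 0.0, 93.0]
ft_force: [-0.3, -0.3, -1.5]
finger_gap: 7.8
grip_force: 48.9
```

```bash
python3 - <<'E'
from h import *
s=snap('side');t=snap('top')
print(sense()['tool_pos'])
a=cv2.resize(s['img'][150:290,190:330],None,fx=2.8,fy=2.8,interpolation=cv2.INTER_CUBIC)
b=cv2.resize(t['img'][140:240,170:300],None,fx=3,fy=3,interpolation=cv2.INTER_CUBIC)
im=np.zeros((392,790,3),np.uint8); im[:392,:392]=a; im[:300,400:790]=b
cv2.imwrite('pics/g3.png',im[:,:,::-1])
E
```

```text
[613.66155045 -37.31969639 101.11989631]
```

View pics/g3.png

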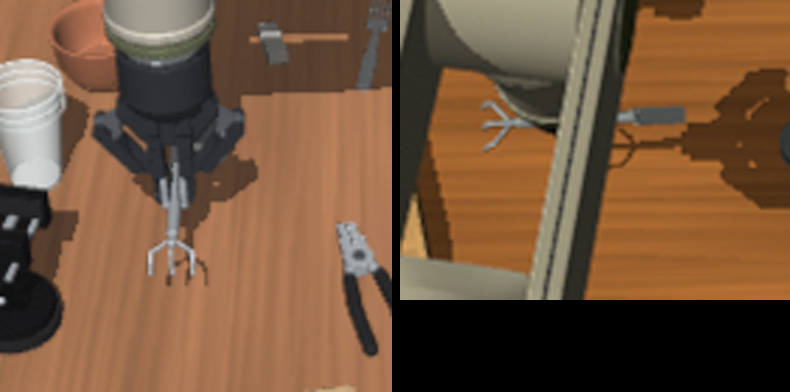

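```bash
python3 - <<'E'
from h import *
S=lambda x,y:((x+.5)/2.8-.5+190,(y+.5)/2.8-.5+150)
T=lambda x,y:((x-400+.5)/3-.5+170,(y+.5)/3-.5+140)
print('tine',tri(T(487,127),S(171,276)))
p=T(684,113); print('spat end at z100,90,110',[atz('top',p,z).round(1) for z in(90,100,110)])
E
```

```text
tine (array([611.47429289,  43.69866756,  95.41262973]), np.float64(0.5416879223988993))
spat end at z100,90,110 [array([ 621.6, -117.7,   90. ]), array([ 619.5, -118.2,  100. ]), array([ 617.5, -118.6,  110. ])]
```

Call:
send_rows(
  steps=[
    [[-0.2,1.3,0],[0,0,0.02]],
    [[-0.5,3.0,0],[0,0,0.05]],
    [[-0.8,5.0,0],[0,0,0.08]],
    [[-1.1,7.0,0],[0,0,0.1]],
    [[-1.4,9.0,0],[0,0,0.13]],
    [[-1.7,10.8,0],[0,0,0.156]],
    [[-1.87,11.66,0],[0,0,0.156]],
    [[-1.87,11.66,0],[0,0,0.156]],
    [[-1.87,11.66,0],[0,0,0.156]],
  ],
)

```text
time: 14.25
tool_pos: [558.1, 311.4, 101.2]
tcp_rot: [-179.9, 0.1, 102.0]
ft_force: [0.1, -1.0, -0.7]
finger_gap: 7.8
grip_force: 48.9
```

Call:
send_rows(
  steps=[
    [[0,0,-0.8],[0,0,0]],
    [[0,0,-1.6],[0,0,0]],
    [[0,0,-2.3],[0,0,0]],
    [[0,0,-2.7],[0,0,0]],
    [[0,0,-2.9],[0,0,0]],
    [[0,0,-2.9],[0,0,0]],
    [[0,0,-2.9],[0,0,0]],
  ],
)

```text
time: 15.12
tool_pos: [559.4, 312.7, 16.6]
tcp_rot: [179.9, -0.0, 102.0]
ft_force: [0.1, -0.3, -0.7]
finger_gap: 7.7
grip_force: 48.9
```

Call:
send_rows(
  steps=[
    [[0,0,-0.05],[0,0,0]],
    [[0,0,-0.1],[0,0,0]],
    [[0,0,-0.1],[0,0,0]],
    [[0,0,-0.1],[0,0,0]],
  ],
)

```text
time: 15.62
tool_pos: [558.7, 312.3, 12.6]
tcp_rot: [-180.0, 0.0, 102.0]
ft_force: [0.3, 1.1, 0.0]
finger_gap: 7.7
grip_force: 48.9
```

Call:
send_rows(
  steps=[
    [[0,0,-0.05],[0,0,0]],
    [[0,0,-0.1],[0,0,0]],
    [[0,0,-0.1],[0,0,0]],
    [[0,0,-0.1],[0,0,0]],
  ],
)

```text
time: 16.12
tool_pos: [558.8, 312.3, 9.8]
tcp_rot: [180.0, -0.0, 102.0]
ft_force: [-0.7, -0.0, 3.3]
finger_gap: 8.0
grip_force: 49.2
```

Call:
send_rows(
  steps=[
    [[0,0,0],[0,0,0]],
    [[0,0,0],[0,0,0]],
    [[0,0,0],[0,0,0]],
    [[0,0,0],[0,0,0]],
  ],
  fingers=0.7,
)

```text
time: 16.62
tool_pos: [558.7, 312.3, 9.5]
tcp_rot: [-180.0, 0.0, 102.0]
ft_force: [0.1, -0.8, 0.3]
finger_gap: 25.9
grip_force: 0.0
```

Call:
send_rows(
  steps=[
    [[0,0,0.5],[0,0,0]],
    [[0,0,1.5],[0,0,0]],
    [[0,0,3.3],[0,0,0]],
    [[0,0,3.3],[0,0,0]],
    [[0,0,3.3],[0,0,0]],
  ],
)

```text
time: 17.25
tool_pos: [559.2, 312.6, 109.9]
tcp_rot: [179.9, -0.0, 102.0]
ft_force: [-0.9, -0.4, 0.2]
finger_gap: 25.1
grip_force: 0.0
```

Call:
send_rows(
  steps=[
    [[1.53,-17.73,0],[0,0,0]],
    [[1.53,-17.73,0],[0,0,0]],
    [[1.53,-17.73,0],[0,0,0]],
    [[1.53,-17.73,0],[0,0,0]],
    [[1.53,-17.73,0],[0,0,0]],
    [[1.53,-17.73,0],[0,0,0]],
    [[1.53,-17.73,0],[0,0,0]],
    [[1.53,-17.73,0],[0,0,0]],
    [[1.53,-17.73,0],[0,0,0]],
    [[1.53,-17.73,0],[0,0,0]],
  ],
  fingers=0,
)

```text
time: 18.5
tool_pos: [603.3, -222.1, 106.9]
tcp_rot: [-179.9, -0.1, 101.8]
ft_force: [-0.6, 0.2, 0.1]
finger_gap: 85.6
grip_force: 0.0
```

```bash
python3 - <<'E'
from h import *
s=snap('side');t=snap('top')
print(sense()['tool_pos'])
a=cv2.resize(s['img'][130:250,190:330],None,fx=2.8,fy=2.8,interpolation=cv2.INTER_CUBIC)
b=cv2.resize(t['img'][160:290,45:195],None,fx=2.6,fy=2.6,interpolation=cv2.INTER_CUBIC)
im=np.zeros((340,790,3),np.uint8); im[:336,:392]=a; im[:338,400:790]=b
cv2.imwrite('pics/g4.png',im[:,:,::-1])
E
```

```text
[ 603.63924242 -219.06032493  107.12096233]
```

View pics/g4.png

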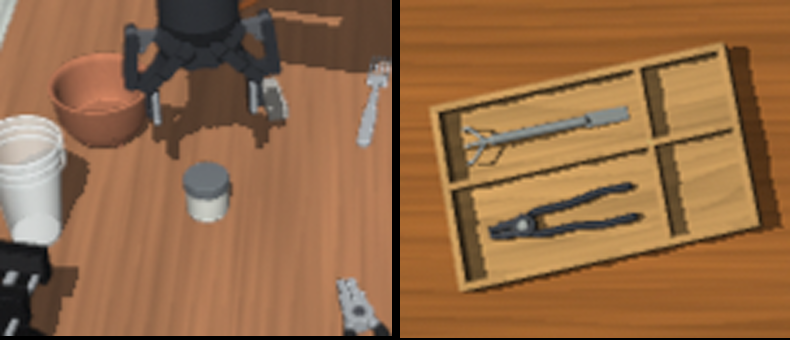

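Call:
send_rows(
  steps=[
    [[0,0,-1.2],[0,0,0]],
    [[0,0,-2.2],[0,0,0]],
    [[0,0,-2.8],[0,0,0]],
    [[0,0,-3.08],[0,0,0]],
    [[0,0,-3.08],[0,0,0]],
    [[0,0,-3.08],[0,0,0]],
  ],
)

```text
time: 19.35
tool_pos: [605.6, -220.0, 17.6]
tcp_rot: [179.9, 0.1, 102.0]
ft_force: [1.0, 0.1, 0.4]
finger_gap: 85.4
grip_force: 0.0
```

Call:
send_rows(
  steps=[
    [[0,0,0],[0,0,0]],
    [[0,0,0],[0,0,0]],
    [[0,0,0],[0,0,0]],
    [[0,0,0],[0,0,0]],
    [[0,0,0],[0,0,0]],
    [[0,0,0],[0,0,0]],
  ],
  fingers=1,
  squeeze=35,
)

```text
time: 20.1
tool_pos: [605.0, -219.9, 17.0]
tcp_rot: [180.0, 0.0, 102.0]
ft_force: [-1.4, -0.1, 5.9]
finger_gap: 45.1
grip_force: 35.7
```

Call:
send_rows(
  steps=[
    [[0,0,0.5],[0,0,0]],
    [[0,0,1.5],[0,0,0]],
    [[0,0,3.0],[0,0,0]],
    [[0,0,3.0],[0,0,0]],
    [[0,0,3.0],[0,0,0]],
  ],
)

```text
time: 20.72
tool_pos: [604.6, -219.6, 106.5]
tcp_rot: [180.0, 0.0, 102.0]
ft_force: [-0.6, 0.7, -2.4]
finger_gap: 45.2
grip_force: 35.9
```

```bash
python3 - <<'E'
from h import *
s=snap('side');t=snap('top')
print(sense()['tool_pos'])
a=cv2.resize(s['img'][100:240,190:330],None,fx=2.8,fy=2.8,interpolation=cv2.INTER_CUBIC)
b=cv2.resize(t['img'][130:250,250:380],None,fx=3,fy=3,interpolation=cv2.INTER_CUBIC)
im=np.zeros((392,790,3),np.uint8); im[:392,:392]=a; im[:360,400:790]=b
cv2.imwrite('pics/g5.png',im[:,:,::-1])
E
```

```text
[ 603.54796728 -219.12253462  104.64206871]
```

View pics/g5.png

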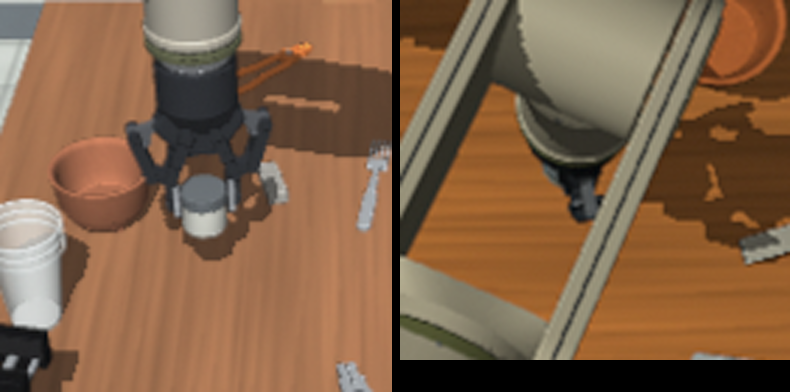

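Call:
send_rows(
  steps=[
    [[-0.3,1.2,0],[0,0,0]],
    [[-0.8,3.0,0],[0,0,0]],
    [[-1.35,4.9,0],[0,0,0]],
    [[-1.9,6.8,0],[0,0,0]],
    [[-2.5,8.8,0],[0,0,0]],
    [[-3.0,10.7,0],[0,0,0]],
    [[-3.35,11.9,0],[0,0,0]],
    [[-3.45,12.31,0],[0,0,0]],
    [[-3.45,12.31,0],[0,0,0]],
  ],
)

```text
time: 21.95
tool_pos: [500.5, 149.8, 105.3]
tcp_rot: [-179.9, 0.0, 102.1]
ft_force: [0.7, -0.8, -1.1]
finger_gap: 44.7
grip_force: 36.0
```

Call:
send_rows(
  steps=[
    [[0,0,0],[0,0,0]],
    [[0,0,-0.8],[0,0,0]],
    [[0,0,-1.6],[0,0,0]],
    [[0,0,-2.2],[0,0,0]],
    [[0,0,-2.5],[0,0,0]],
    [[0,0,-2.6],[0,0,0]],
    [[0,0,-2.6],[0,0,0]],
    [[0,0,-2.6],[0,0,0]],
  ],
)

```text
time: 22.95
tool_pos: [501.8, 149.9, 29.1]
tcp_rot: [179.9, 0.0, 102.0]
ft_force: [0.2, -0.5, -1.4]
finger_gap: 44.8
grip_force: 36.0
```

Call:
send_rows(
  steps=[
    [[0,0,-0.06],[0,0,0]],
    [[0,0,-0.12],[0,0,0]],
    [[0,0,-0.17],[0,0,0]],
    [[0,0,-0.19],[0,0,0]],
    [[0,0,-0.19],[0,0,0]],
    [[0,0,-0.19],[0,0,0]],
  ],
)

```text
time: 23.7
tool_pos: [501.1, 149.7, 23.0]
tcp_rot: [-180.0, -0.0, 102.0]
ft_force: [-3.6, -1.4, 5.8]
finger_gap: 44.8
grip_force: 36.5
```

Call:
send_rows(
  steps=[
    [[0,0,0],[0,0,0]],
    [[0,0,0],[0,0,0]],
    [[0,0,0],[0,0,0]],
    [[0,0,0],[0,0,0]],
  ],
  fingers=0.3,
)

```text
time: 24.2
tool_pos: [501.1, 149.7, 22.4]
tcp_rot: [-180.0, -0.0, 102.0]
ft_force: [-0.1, -1.2, -0.6]
finger_gap: 59.8
grip_force: 0.0
```

Call:
send_rows(
  steps=[
    [[0,0,0.5],[0,0,0]],
    [[0,0,1.5],[0,0,0]],
    [[0,0,2.8],[0,0,0]],
    [[0,0,2.8],[0,0,0]],
    [[0,0,2.8],[0,0,0]],
  ],
)

```text
time: 24.82
tool_pos: [501.3, 149.7, 107.0]
tcp_rot: [180.0, -0.0, 102.0]
ft_force: [0.1, 0.4, -1.1]
finger_gap: 60.0
grip_force: 0.0
```

Call:
send_rows(
  steps=[
    [[1.47,-18.38,0],[0,0,0.07]],
    [[1.47,-18.38,0],[0,0,0.07]],
    [[1.47,-18.38,0],[0,0,0.07]],
    [[1.47,-18.38,0],[0,0,0.07]],
    [[1.47,-18.38,0],[0,0,0.07]],
    [[1.47,-18.38,0],[0,0,0.07]],
    [[1.47,-18.38,0],[0,0,0.07]],
    [[1.47,-18.38,0],[0,0,0.07]],
    [[1.47,-18.38,0],[0,0,0.07]],
    [[1.47,-18.38,0],[0,0,0.07]],
  ],
  fingers=0.15,
)

```text
time: 26.08
tool_pos: [543.3, -405.0, 104.0]
tcp_rot: [-179.9, -0.1, 105.7]
ft_force: [-0.3, 0.5, 0.5]
finger_gap: 72.5
grip_force: 0.0
```

```bash
python3 - <<'E'
from h import *
s=snap('side');t=snap('top')
print(sense()['tool_pos'])
a=cv2.resize(s['img'][90:210,220:360],None,fx=2.8,fy=2.8,interpolation=cv2.INTER_CUBIC)
b=cv2.resize(t['img'][160:290,45:195],None,fx=2.6,fy=2.6,interpolation=cv2.INTER_CUBIC)
im=np.zeros((340,790,3),np.uint8); im[:336,:392]=a; im[:338,400:790]=b
cv2.imwrite('pics/g6.png',im[:,:,::-1])
E
```

```text
[ 544.14851386 -401.26821899  104.48655468]
```

View pics/g6.png

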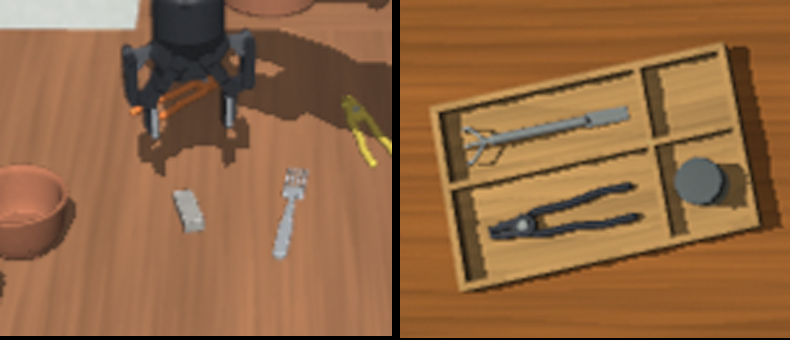

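Call:
send_rows(
  steps=[
    [[0,0,-1.5],[0,0,0]],
    [[0,0,-2.6],[0,0,0]],
    [[0,0,-3.2],[0,0,0]],
    [[0,0,-3.46],[0,0,0]],
    [[0,0,-3.46],[0,0,0]],
    [[0,0,-3.46],[0,0,0]],
  ],
)

```text
time: 26.92
tool_pos: [546.2, -402.5, 4.5]
tcp_rot: [179.9, 0.1, 106.0]
ft_force: [0.4, -0.1, 0.5]
finger_gap: 72.7
grip_force: 0.0
```

Call:
send_rows(
  steps=[
    [[0,0,0],[0,0,0]],
    [[0,0,0],[0,0,0]],
    [[0,0,0],[0,0,0]],
    [[0,0,0],[0,0,0]],
    [[0,0,0],[0,0,0]],
    [[0,0,0],[0,0,0]],
    [[0,0,0],[0,0,0]],
  ],
  fingers=1,
  squeeze=45,
)

```text
time: 27.8
tool_pos: [545.5, -402.0, 3.2]
tcp_rot: [180.0, 0.0, 106.0]
ft_force: [-0.4, -0.2, 5.3]
finger_gap: 20.5
grip_force: 44.8
```

Call:
send_rows(
  steps=[
    [[0,0,0.5],[0,0,0]],
    [[0,0,1.5],[0,0,0]],
    [[0,0,3.3],[0,0,0]],
    [[0,0,3.3],[0,0,0]],
    [[0,0,3.3],[0,0,0]],
  ],
)

```text
time: 28.42
tool_pos: [545.2, -401.7, 102.3]
tcp_rot: [180.0, 0.0, 106.0]
ft_force: [-1.1, 0.6, -0.8]
finger_gap: 20.9
grip_force: 44.1
```

```bash
python3 - <<'E'
from h import *
s=snap('side');t=snap('top')
print(sense()['tool_pos'])
a=cv2.resize(s['img'][80:200,220:360],None,fx=2.8,fy=2.8,interpolation=cv2.INTER_CUBIC)
b=cv2.resize(t['img'][150:260,310:440],None,fx=3,fy=3,interpolation=cv2.INTER_CUBIC)
im=np.zeros((340,790,3),np.uint8); im[:336,:392]=a; im[:330,400:790]=b
cv2.imwrite('pics/g7.png',im[:,:,::-1])
E
```

```text
[ 544.27319013 -400.91447494  100.1074185 ]
```

View pics/g7.png

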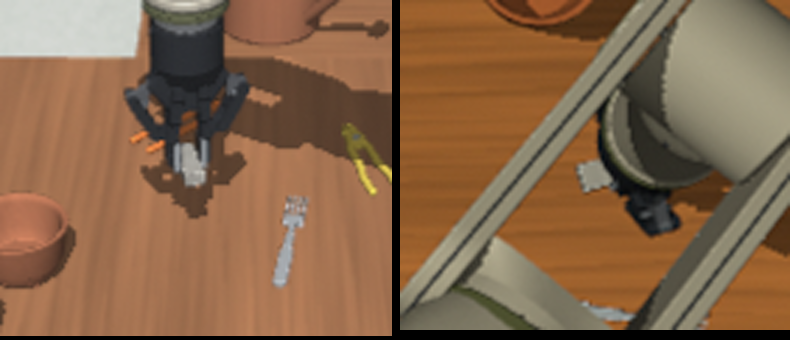

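Call:
send_rows(
  steps=[
    [[0.1,1.2,0],[0,0,-0.01]],
    [[0.25,3.0,0],[0,0,-0.02]],
    [[0.4,5.0,0],[0,0,-0.03]],
    [[0.55,7.0,0],[0,0,-0.04]],
    [[0.7,9.0,0],[0,0,-0.05]],
    [[0.85,11.0,0],[0,0,-0.06]],
    [[1.0,13.0,0],[0,0,-0.07]],
    [[1.2,15.0,0],[0,0,-0.07]],
    [[1.35,17.0,0],[0,0,-0.07]],
    [[1.47,18.5,0],[0,0,-0.07]],
  ],
)

```text
time: 29.78
tool_pos: [587.9, 155.7, 100.0]
tcp_rot: [-179.8, -0.0, 102.0]
ft_force: [0.7, -0.4, -0.3]
finger_gap: 21.1
grip_force: 44.2
```

Call:
send_rows(
  steps=[
    [[0,0.5,0],[0,0,0]],
    [[0,0.5,0],[0,0,0]],
    [[0,0.5,-0.8],[0,0,0]],
    [[0,0.5,-1.6],[0,0,0]],
    [[0,0.5,-2.0],[0,0,0]],
    [[0,0.5,-2.0],[0,0,0]],
  ],
)

```text
time: 30.52
tool_pos: [588.4, 166.9, 40.5]
tcp_rot: [-179.8, 0.0, 101.9]
ft_force: [0.5, -0.7, -0.4]
finger_gap: 20.8
grip_force: 44.2
```

```bash
python3 - <<'E'
from h import *
s=snap('side');t=snap('top')
print(sense()['tool_pos'])
a=cv2.resize(s['img'][240:380,200:340],None,fx=2.8,fy=2.8,interpolation=cv2.INTER_CUBIC)
b=cv2.resize(t['img'][160:290,95:225],None,fx=3,fy=3,interpolation=cv2.INTER_CUBIC)
im=np.zeros((392,790,3),np.uint8); im[:392,:392]=a; im[:390,400:790]=b
cv2.imwrite('pics/g8.png',im[:,:,::-1])
E
```

```text
[589.9154899  167.73733736  42.49981625]
```

View pics/g8.png

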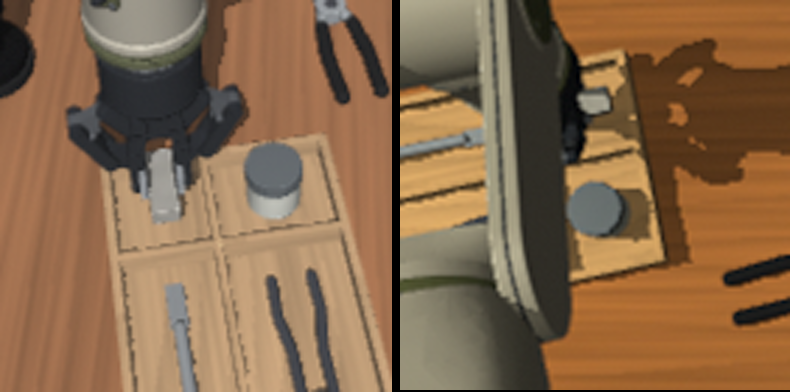

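```bash
python3 - <<'E'
from h import *
print(atz('top',(165,193),54), proj('top',(595.6,139.1,54)))
S=lambda x,y:((x+.5)/2.8-.5+200,(y+.5)/2.8-.5+240)
print('far end +y expected',proj('side',(583.2,197.9,54)),proj('side',(583.2,197.9,39)),'seen',S(165,208),S(166,219))
E
```

```text
[592.24955404 136.16033494  54.        ] [163.86904823 191.71407114]
far end +y expected [258.26948934 314.5873349 ] [258.65734419 318.675291  ] seen (258.6071428571429, 313.9642857142857) (258.9642857142857, 317.89285714285717)
```

Call:
send_rows(
  steps=[
    [[0,0,-0.3],[0,0,0]],
    [[0,0,-0.6],[0,0,0]],
    [[0,0,-0.8],[0,0,0]],
    [[0,0,-0.9],[0,0,0]],
    [[0,0,-0.9],[0,0,0]],
    [[0,0,-0.9],[0,0,0]],
  ],
)

```text
time: 31.38
tool_pos: [589.5, 168.3, 15.0]
tcp_rot: [180.0, 0.0, 102.0]
ft_force: [0.3, -0.5, 0.3]
finger_gap: 20.8
grip_force: 44.2
```

Call:
send_rows(
  steps=[
    [[0,0,-0.06],[0,0,0]],
    [[0,0,-0.12],[0,0,0]],
    [[0,0,-0.17],[0,0,0]],
    [[0,0,-0.19],[0,0,0]],
    [[0,0,-0.19],[0,0,0]],
    [[0,0,-0.19],[0,0,0]],
  ],
)

```text
time: 32.12
tool_pos: [589.4, 168.3, 9.2]
tcp_rot: [180.0, -0.0, 102.0]
ft_force: [-1.7, -0.5, 4.3]
finger_gap: 20.5
grip_force: 44.6
```

Contact is like that at the pick-up, so I release with a small opening.

Call:
send_rows(
  steps=[
    [[0,0,0],[0,0,0]],
    [[0,0,0],[0,0,0]],
    [[0,0,0],[0,0,0]],
    [[0,0,0],[0,0,0]],
  ],
  fingers=0.63,
)

```text
time: 32.62
tool_pos: [589.3, 168.3, 8.9]
tcp_rot: [-180.0, -0.0, 102.0]
ft_force: [-0.6, -0.4, -0.2]
finger_gap: 31.8
grip_force: 0.0
```

Call:
send_rows(
  steps=[
    [[0,0,0.5],[0,0,0]],
    [[0,0,1.5],[0,0,0]],
    [[0,0,3.3],[0,0,0]],
    [[0,0,4.5],[0,0,0]],
    [[0,-3,4.5],[0,0,0]],
    [[0,-5,4.5],[0,0,0]],
    [[0,-7,4.5],[0,0,0]],
    [[0,-9,4.5],[0,0,0]],
    [[0,-10,4.5],[0,0,0]],
    [[0,-10,4.5],[0,0,0]],
  ],
)

```text
time: 33.88
tool_pos: [589.3, -135.6, 145.4]
tcp_rot: [179.9, 0.1, 101.7]
ft_force: [-0.3, 0.7, -0.7]
finger_gap: 31.6
grip_force: 0.0
```

```bash
python3 - <<'E'
from h import *
s=snap('side');t=snap('top')
print(sense()['tool_pos'])
a=cv2.resize(s['img'][100:420,150:400],None,fx=1.5,fy=1.5,interpolation=cv2.INTER_CUBIC)
b=cv2.resize(t['img'][90:330,45:445],None,fx=1.03,fy=1.03,interpolation=cv2.INTER_CUBIC)
im=np.zeros((490,795,3),np.uint8); im[:480,:375]=a; im[:b.shape[0],380:380+b.shape[1]]=b
c=cv2.resize(t['img'][170:280,50:190],(300,236),interpolation=cv2.INTER_CUBIC); im[250:486,380:680]=c
cv2.imwrite('pics/end.png',im[:,:,::-1])
E
```

```text
[ 589.44262506 -132.01602346  144.88852769]
```

View pics/end.png

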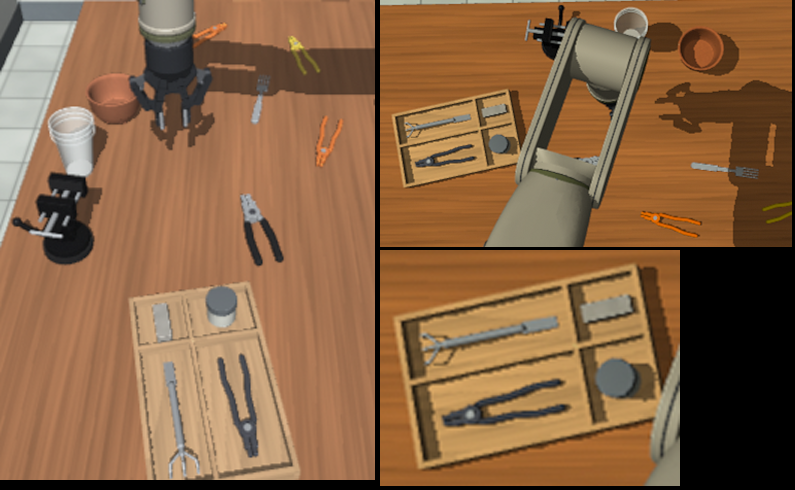

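The end picture shows all four things in their own bays: stone at (607,309), tub at (616,378), rake at about (490,340) and pliers at about (505,403). The bystanders and look-alikes have not moved.

```bash
python3 -c "
from h import *
print(order.hand_in())"
```

```text
the job is handed in; nothing more can be done
None
```

I set all four bonsai things down in their own bays, in the order asked, and handed the job in at about 34 s; the last picture shows them in place and the look-alikes and bystanders where they were, but the hand-in returned no verdict.

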